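Park the service plug on the folding lockout hook

TASK

Swing the flat folding hook on the yellow lockout stand all the way out so that it stays out by itself, never pushing on it with more than 25 N. Then hang the service plug on the hook by its loop and, while it hangs there, press it gently but firmly back along the hook against the black rubber buffer with about 10 N for about a second, never above 22 N. Leave it hanging still, near the buffer, with the hook fully out and the other things on the pack where they are.

Things in the scene. Friction and masses are not known exactly. Their poses are not given: they have to be found in the camera images.
- stand: Yellow lockout stand, fixed: dark foot plate 120 x 130 x 8 mm, upright yellow panel 90 mm wide (y), 10 thick, top at z = 190 mm. Origin on the pack below the middle of the panel's front face; -x points out of that face, z up. The hook's vertical hinge axis is at y = 0, 12 mm in front of the face; the hook bar's centre line is at z = 160 mm.
- hook (a joint): Hook angle: 0 = folded flat along the panel (pointing to the stand's -y), 1.571 = fully out at a rigid stop (stand's -x). Opens clockwise seen from above. Friction hinge: stays where left; about 3 N moves it, pushed 65 mm from the axis. Folded, its last 40 mm stand clear beyond the panel's edge with free space behind.
- hook_root (a point): On the hinge axis, level with the top of the hook's round steel bar (8 mm thick; this point is 4 mm above its centre line). The frame turns with the hook: -y points along the hook to the tip, z up. The bar reaches 85 mm from the axis.
- hook_tip (a point): Centre of the red ball (10 mm) on the upturned tip of the hook: 85 mm from the hinge axis, 9 mm above the bar's centre line, ball top 10 mm above the bar's top.
- stop: Bracket above the hinge, fixed. Origin on the panel's face at z = 172 mm, axes as the stand. Carries a black rubber buffer 30 wide, 14 high (z 165 to 179 mm) on an adjusting screw: its face stands 20 to 34 mm out from the panel, different each time, not measured, to be found by feel; rigid when pressed. The plug's top bar meets it as the plug slides along the hook to the panel.
- plug: Orange-brown service plug, 0.2 to 0.4 kg, upright. Origin: centre of underside, z up. Foot 50 (x) x 62 (y) mm to z = 16; body 36 x 48 to z = 38; then a loop: two 6 mm uprights at y = +-24, top bar 20 (x) x 56 (y) mm, z 64 to 70. The loop's opening runs along x, 42 wide, z 38 to 64. Grip it across the bar's ends, closing along y at 56 mm.
- plug_loop (a point): Middle of the underside of the loop's top bar, 64 mm above the plug's underside; axes as the plug. Hung up, this point lies on top of the hook's bar; sliding it along the bar takes 1 to 4 N of friction, which adds to what the hand feels.
- contactor: Black contactor with two copper studs, 70 x 60 x 63 mm, origin centre of underside; leave it alone.
- connector_half: Black and grey connector half with two pins, 34 x 50 x 46 mm, origin centre of underside; leave it alone.
- torch: Black torch lying down, 33 x 122 x 29 mm, origin centre of underside; leave it alone.
There are look-alikes about, which are no part of the job. What is shaped like the plug but turquoise is not meant.

How it is judged:
By the outcome, as a careful person would: the job done as asked, in the order asked, and still so for the second after the job is handed in, with the robot touching nothing.
It also fails if it takes over 72 s, if anything falls off the work surface, if the arm or the gripper's body presses on something with over 40 N, if the wrist force passes 120 N, or if a joint passes its speed limit or range.

ROBOT

A 7-joint arm with a two-finger parallel gripper is mounted at the origin on the work surface; the furniture and walls round the work are solid. World frame = base frame: x ahead of the robot, y to its left, z up, the work surface at z = 0. Lengths are in m, angles in degrees, forces in N, time in s.
With the tool pointing down it reaches from about 0.425 to 0.875 m from the base axis. Payload 4.7 kg.
Tool frame: the origin (TCP) lies at the very end of the fingers, on their centre line; the grasp point (between the pads) lies 19 mm behind it; z points along the fingers, y is the line along which they close (so a half turn about z gives the same grasp; the last joint's range is limited). The gripper opens to 87 mm and grips with 3 to 60 N. Pads are 19 mm wide; open, the fingers measure 117 mm over their backs; the gripper's body (75 mm by 190 mm) begins 51 mm behind the grasp point.
Start: joints at [-68.749, 18.392, -4.016, 83.108, 1.295, 78.541, -3.26], TCP at [0.227, 0.609, 0.198] pointing down, gripper open.
Joint ranges: [-163.93, 163.93], [-17.29, 119.83], [-79.2, 71.16], [3.27, 140.29], [-89.18, 269.18], [5.43, 117.66], [-154.24, 154.24]. Speed limits (degrees/s): [147.25, 147.25, 180, 180, 180, 180, 180].

INTERFACE

Orientations are given as [roll, pitch, yaw] about the fixed x, y, z axes, in that order (R = Rz(yaw) Ry(pitch) Rx(roll)).
In Python, from cell import get_obs, eyes, env gives the robot as it stands.
- The arm moves only by the tool servo_tool, never from a script. Its argument "series" is a list that holds one entry, the list of rows, each a list of 7 numbers: the shift along the tool's x, y, z in units of 300 mm (1.0 is 300 mm), then the turn, a rotation vector about the tool's x, y, z in units of pi rad (1.0 is pi rad), then the opening, from 0 (shut) to 1 (fully open). In form: [[[tx, ty, tz, wx, wy, wz, gripper], ...]]. A call has 1 to 12 rows; each row is the pose to reach, as a shift and turn from the pose commanded when the call began, along the tool's axes at that moment, turning the shorter way round; what a row does not reach only later rows make up. A row lasts 1/12 s, in which the tool goes at most 41.7 mm and 7.16 degrees, less where a joint would pass 70% of its speed; a pose out of reach is approached as far as the arm can. A call with a number of a shift or a turn outside -1 to 1 is refused whole. A call with a gripper value outside its range is refused whole. The fingers move at their own pace and stop on an object; "grip_force" is the grip in N (left out, the last holds). Time passes only in rows, so rows that repeat a pose let the fingers close. It gives the time, the measured TCP pose, the force, the opening and the grip force at its end, in the units of the state.
- get_obs(): the state, without advancing time (a new reading comes with each control period).
- eyes.read_camera(name): name is "scene" or "top"; returns a dict with "frame" (384x512x3 uint8, red, green, blue), "depth" (384x512 float32, m along the optical axis (not along the pixel's ray), 0 where there is no reading), "fx", "fy", "cx", "cy" (pixels), "origin" and "rotation" of the camera in the world. Camera axes: x right, y down, z forward; pixel columns grow to the right and rows downward; lengths in m; the calibration is good to about 2 mm. A picture is of the moment at which its call begins.
- env.sign_off(): hands the job in; it is judged then, once.
The state is a dict: "time_s": time; "qpos": joint angles; "joint_velocities": joint speeds; "effort": joint torques, N m; "tool_pos": TCP position; "tool_rot": TCP orientation; "force": force on the tool from outside, world axes, zero at the start; "wrist_torque": the same for the moment, N m; "grip_width": finger opening in m; "grasp_force": force on a finger pad.
Only numpy, scipy, OpenCV 4.12 (cv2) and the standard library are available. Lean on these libraries where they do the work, as an engineer would, in place of code of your own. Each camera call takes 0.05 s, during which the arm holds its last target. There are 200 camera calls.

## Working session

There is one attempt and no reset: what is moved stays moved. The work goes in short steps, Python scripts to look and compute and a tool call to move; the robot and the scene stay as the last step left them, time stands still between calls to the robot, and variables do not carry over. Pictures are saved under pics/ and viewed, at most 10 in all, crops included, and the job is handed in when it is done.

Besides the shell and the picture viewer there is one more tool, called after "Request:" by a JSON object that holds its "op" and its "data", one argument or row to a line. servo_tool: Moves the arm, as the interface text tells. Shifts and turns lie within -1 to 1; 1 stands for 300 mm of shift or pi rad of turn. Its arguments: {"type":"object","properties":{"series":{"type":"array"},"grip_force":{"type":"number"}},"required":["series"]}

```bash
mkdir -p pics; ls; cat > h.py <<'E'
import numpy as np, cv2
from cell import get_obs, eyes, env
def cam(n):
    c=eyes.read_camera(n); c['R']=np.array(c['rotation']); c['o']=np.array(c['origin']); return c
def pts(c):
    d=c['depth']; v,u=np.mgrid[:d.shape[0],:d.shape[1]]
    p=np.stack([(u-c['cx'])/c['fx']*d,(v-c['cy'])/c['fy']*d,d],-1)
    return p@c['R'].T+c['o']
E
python3 - <<'E'
from h import *
for n in ['scene','top']:
    c=cam(n); cv2.imwrite(f'pics/{n}0.png',cv2.cvtColor(cv2.resize(c['frame'],(800,600)),cv2.COLOR_RGB2BGR))
    np.savez(f'{n}0.npz',P=pts(c),f=c['frame'])
    print(n,c['o'],c['R'].round(3).tolist(),c['fx'],c['cx'])
o=get_obs();print(o)
E
```

```text
picsTraceback (most recent call last):
  File "<stdin>", line 4, in <module>
  File "h.py", line 8, in pts
    return p@c['R'].T+c['o']
           ~~~~~~~~~~^~~~~~~
ValueError: operands could not be broadcast together with shapes (384,512) (3,)
```

```bash
sed -i "s/c\['R'\]=np.array(c\['rotation'\])/c['R']=Rot.from_euler('xyz',c['rotation'],degrees=True).as_matrix()/; 1a from scipy.spatial.transform import Rotation as Rot" h.py
python3 - <<'E'
from h import *
for n in ['scene','top']:
    c=cam(n); cv2.imwrite(f'pics/{n}0.png',cv2.cvtColor(cv2.resize(c['frame'],(800,600)),cv2.COLOR_RGB2BGR))
    P=pts(c);np.savez(f'{n}0.npz',P=P,f=c['frame'])
    print(n,c['o'],c['rotation'],c['fx'],c['cx'],np.median(P[...,2]))
o=get_obs();print(o)
E
```

```text
scene [-0.06657266 -0.78690811  0.69088489] [-128.69365652   -0.70433589  -49.45786918] 382.65834221131814 253.8757874161945 0.0001478282235652384
top [ 0.25422318 -0.29658153  1.11020611] [-1.65643664e+02  1.57386948e-01 -9.40058828e+01] 425.8638312176633 252.14044135803667 -0.0004957861662668872
{'time_s': 0.15, 'qpos': array([-68.74983957,  18.42927484,  -4.01721133,  83.16033291,
         1.29695854,  78.54202787,  -3.2621194 ]), 'joint_velocities': array([ 0.05261945, -0.08494601,  0.04822546, -0.2034899 ,  0.14256938,
       -0.00933904,  0.09362191]), 'effort': array([-4.19919024e-04, -4.91795647e+01, -4.04960755e-01, -3.12882650e+01,
       -6.39978494e-02,  4.03979304e-02,  1.09706868e-04]), 'tool_pos': array([0.22689806, 0.60860605, 0.19760034]), 'tool_rot': array([-1.79913702e+02,  6.59767350e-03,  1.59559136e+02]), 'force': array([ 0.29290118, -0.56693935,  1.04007365]), 'wrist_torque': array([ 0.01911386, -0.02117775, -0.03467747]), 'grasp_force': 0.0, 'grip_width': 0.08699195434087412}
```

View pics/scene0.png

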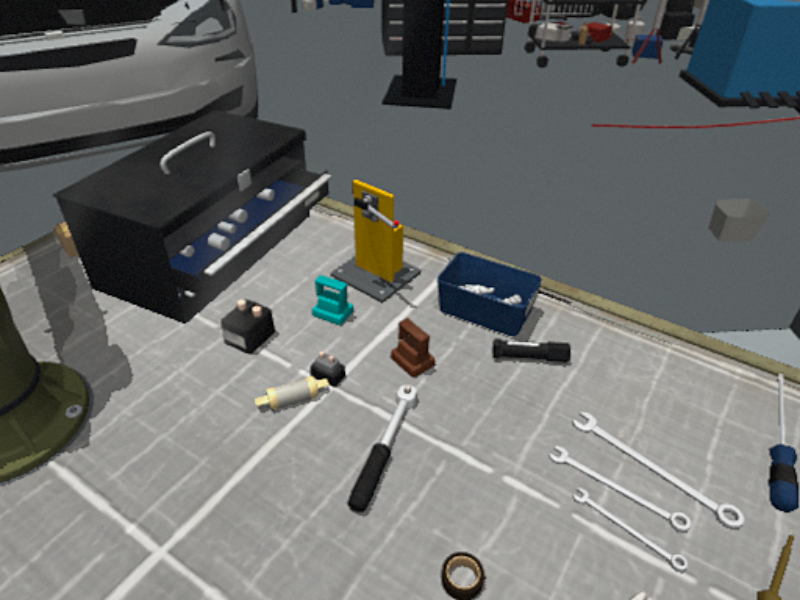

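View pics/top0.png

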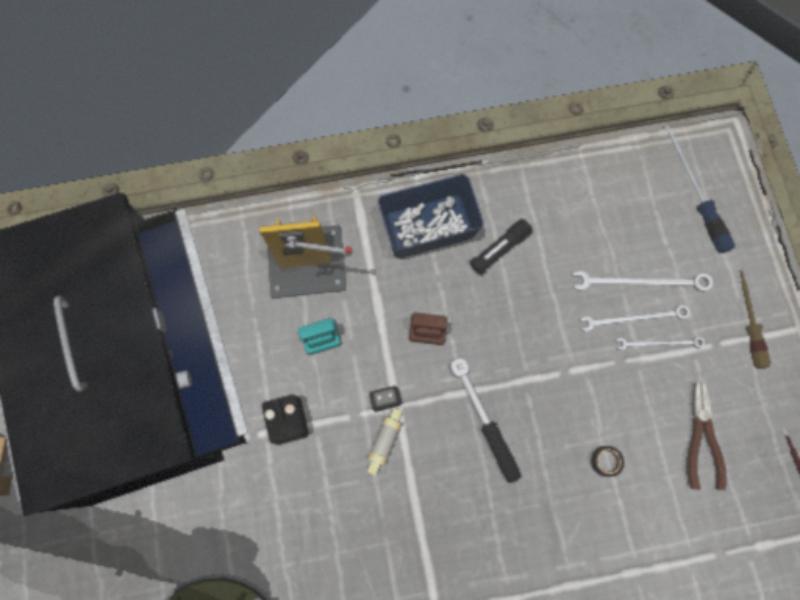

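The brown plug is at scene (413,345) and top (428,328). The turquoise look-alike is at scene (332,300) and top (320,336), and only the brown one fits "orange-brown". The stand is at scene (380,240), with its hook folded towards the red ball at scene (396,224) and top (348,250).

```bash
python3 - <<'E'
from h import *
crop=[]
for n in ['scene','top']:
    z=np.load(f'{n}0.npz'); P=z['P']; f=z['f']; hsv=cv2.cvtColor(f,cv2.COLOR_RGB2HSV)
    H,S,V=[hsv[...,i].astype(int) for i in range(3)]
    w=(P[...,0]>0.3)&(P[...,0]<1.0)&(abs(P[...,1])<.6)
    for name,m in {'plug':(H<14)&(S>90)&(V>35)&(V<150)&w&(P[...,2]>.005)&(P[...,2]<.09),'yellow':(H>17)&(H<30)&(S>170)&w&(P[...,2]>.02),'red':((H<6)|(H>172))&(S>150)&(V>120)&w&(P[...,2]>.1)}.items():
        k,l,st,ce=cv2.connectedComponentsWithStats(m.astype(np.uint8))
        for i in range(1,k):
            if st[i,4]<6: continue
            q=P[l==i]; print(n,name,st[i],'med',np.median(q,0).round(4),'lo',np.percentile(q,3,axis=0).round(3),'hi',np.percentile(q,97,axis=0).round(3))
            if name=='plug' and st[i,4]>100:
              for a,b in ((.0,.02),(.02,.045),(.06,.08)):
                s=q[(q[:,2]>a)&(q[:,2]<b)]
                if len(s)>5: print('  z',a,b,len(s),cv2.minAreaRect((s[:,:2]*1000).astype(np.float32)),s.mean(0).round(4))
            if name=='yellow' and st[i,4]>200:
                s=q[(q[:,2]>.184)]; 
                if len(s)>5: print('  top',len(s),cv2.minAreaRect((s[:,:2]*1000).astype(np.float32)),s[:,2].max())
                c=q.mean(0);  u,sv,vt=np.linalg.svd(q-c,full_matrices=False); print('  plane n',vt[2],c)
    if n=='scene':
        a=f[100:250,200:350]; crop.append(cv2.resize(a,(600,600),interpolation=cv2.INTER_CUBIC))
cv2.imwrite('pics/crop1.png',cv2.cvtColor(crop[0],cv2.COLOR_RGB2BGR))
E
```

```text
scene plug [250 204  28  37 586] med [ 0.4687 -0.3725  0.0363] lo [ 0.452 -0.394  0.008] hi [ 0.488 -0.341  0.072]
  z 0.0 0.02 190 ((475.35400390625, -366.1078186035156), (59.046417236328125, 46.61184310913086), 79.28040313720703) [ 0.4643 -0.3756  0.0137]
  z 0.02 0.045 213 ((473.5223693847656, -365.7730712890625), (51.66910934448242, 32.33819580078125), 88.68451690673828) [ 0.4698 -0.3666  0.0335]
  z 0.06 0.08 144 ((476.60601806640625, -365.59381103515625), (52.583396911621094, 19.162336349487305), 80.08325958251953) [ 0.4747 -0.3687  0.0698]
scene yellow [226 115  26  27 280] med [ 0.6046 -0.1823  0.1791] lo [ 0.6   -0.206  0.148] hi [ 0.612 -0.123  0.191]
  top 99 ((607.6155395507812, -163.52569580078125), (12.119884490966797, 86.4434814453125), 1.43522047996521) 0.19316614010259708
  plane n [ 0.99694736  0.06354557 -0.0453643 ] [ 0.60482698 -0.17303274  0.17561955]
scene yellow [226 131  32  46 928] med [ 0.6041 -0.1769  0.0762] lo [ 0.601 -0.206  0.024] hi [ 0.65  -0.124  0.129]
  plane n [0.9575143  0.28373126 0.05160358] [ 0.60967653 -0.17126608  0.076343  ]
scene red [252 141   3   3   9] med [ 0.5715 -0.2472  0.1715] lo [ 0.567 -0.25   0.169] hi [ 0.575 -0.245  0.174]
top plug [264 202  17   7  60] med [ 0.4791 -0.3555  0.0717] lo [ 0.473 -0.378  0.066] hi [ 0.488 -0.341  0.074]
top plug [267 210  13   4  23] med [ 0.4692 -0.3599  0.0381] lo [ 0.465 -0.376  0.033] hi [ 0.474 -0.347  0.042]
top plug [263 212   5   5  10] med [ 0.4662 -0.3393  0.018 ] lo [ 0.463 -0.346  0.012] hi [ 0.473 -0.337  0.021]
top plug [269 216   6   2   8] med [ 0.4601 -0.3587  0.0165] lo [ 0.459 -0.365  0.014] hi [ 0.462 -0.353  0.018]
top plug [279 216   5   3   9] med [ 0.4572 -0.3832  0.0166] lo [ 0.455 -0.389  0.013] hi [ 0.46  -0.378  0.023]
```

View pics/crop1.png

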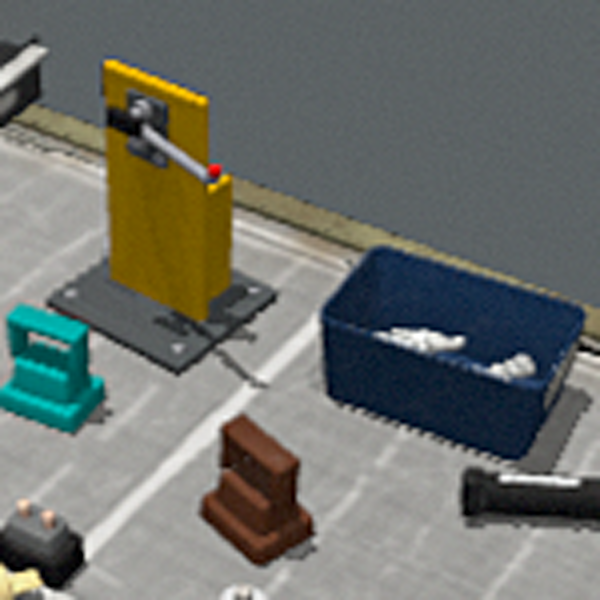

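The crop shows the brown plug at crop (258,490): foot, body and loop, as described. The hook is slightly ajar, with its hinge near (145,125) and its ball at (214,170).

```bash
cat >> h.py <<'E'
def go(p,yaw,cmd=None):
    """shift/turn (tool units) from current tool to world p, tool down with yaw"""
    o=get_obs(); p0,r0=(np.array(o['tool_pos']),Rot.from_euler('xyz',o['tool_rot'],degrees=True)) if cmd is None else (np.array(cmd[0]),Rot.from_euler('xyz',[180,0,cmd[1]],degrees=True))
    r1=Rot.from_euler('xyz',[180,0,yaw],degrees=True)
    s=r0.inv().apply(np.array(p)-p0)/.3; t=(r0.inv()*r1).as_rotvec()/np.pi
    print('shift',s.round(4),'turn',t.round(4)); 
E
python3 - <<'E'
from h import *
for n in ['scene','top']:
    z=np.load(f'{n}0.npz'); P=z['P']; f=z['f']; hsv=cv2.cvtColor(f,cv2.COLOR_RGB2HSV).astype(int)
    H,S,V=[hsv[...,i] for i in range(3)]
    w=(P[...,0]>0.1)&(P[...,0]<.9)&(P[...,1]>-.12)&(P[...,1]<.7)&(V<200)
    q=P[w]; print(n,'zmax left',np.percentile(q[:,2],[99,99.9]), q[q[:,2]>.15].min(0),q[q[:,2]>.15].max(0))
    m=(H>17)&(H<30)&(S>170)&(P[...,2]>.03)&(P[...,2]<.15)&(abs(P[...,0]-.603)<.008)
    q=P[m]
    if len(q)>50:
        l=cv2.fitLine((q[:,:2]*1000).astype(np.float32),cv2.DIST_HUBER,0,.01,.01).ravel();print('front',l,np.degrees(np.arctan2(-l[0],l[1])),len(q),q[:,1].min(),q[:,1].max())
    m=(H>17)&(H<30)&(S>170)&(P[...,2]>.183)&(P[...,0]>.55)&(P[...,0]<.7)
    q=P[m]
    if len(q)>20: print('top',cv2.minAreaRect((q[:,:2]*1000).astype(np.float32)),q.mean(0))
    m=(H>80)&(H<98)&(S>120)&(P[...,2]>.005)&(P[...,2]<.1); print('decoy',P[m].min(0),P[m].max(0))
    m=(H>100)&(H<125)&(S>100)&(P[...,0]>.4)&(P[...,0]<.9)&(P[...,1]<-.2)&(P[...,1]>-.5)&(P[...,2]>.02)&(P[...,2]<.2); print('bin',P[m].min(0),P[m].max(0))
go([.4,.2,.36],120)
E
```

```text
scene zmax left [0.20508711 0.23358901] [ 0.2261436  -0.11917844  0.15000241] [0.67534776 0.29541546 0.2376007 ]
front [ 3.9998185e-02 -9.9919975e-01  6.0375330e+02 -1.6579631e+02] -177.70766 714 -0.20878518906671617 -0.12058971143030173
top ((607.6155395507812, -163.52569580078125), (12.119884490966797, 86.4434814453125), 1.43522047996521) [ 0.6057177  -0.16567507  0.18821852]
decoy [ 0.01772411 -0.52062436  0.00514314] [0.99753359 2.42871516 0.09421426]
bin [ 0.56774398 -0.46608672  0.0200177 ] [ 0.72748465 -0.24481193  0.16309262]
top zmax left [0.20655933 0.23509817] [ 0.22833831 -0.0272778   0.15036126] [0.67770182 0.25291055 0.23882198]
decoy [ 0.45190086 -0.21464698  0.01042562] [ 0.50010427 -0.1587439   0.07462044]Traceback (most recent call last):
  File "<stdin>", line 15, in <module>
    return umr_minimum(a, axis, None, out, keepdims, initial, where)
ValueError: zero-size array to reduction operation minimum which has no identity
```

```bash
python3 - <<'E'
from h import *
go([.227,.609,.35],159.56)
go([.43,.2,.35],120)
c=([.43,.2,.35],120)
go([.62,-.08,.35],90,c)
E
```

```text
shift [ 1.00e-04  6.00e-04 -5.08e-01] turn [-0.0005  0.     -0.    ]
shift [-1.1101 -1.0406 -0.5063] turn [-4.000e-04  2.000e-04  2.198e-01]
shift [-1.125   0.0818  0.    ] turn [-0.     -0.      0.1667]
```

Request:
{"op": "servo_tool", "data": {
  "series": [
    [[0, 0, -0.25, 0, 0, 0, 0], [0, 0, -0.5, 0, 0, 0, 0], [-0.1, -0.09, -0.5, 0, 0, 0.02, 0], [-0.2, -0.18, -0.5, 0, 0, 0.04, 0], [-0.3, -0.28, -0.5, 0, 0, 0.06, 0], [-0.4, -0.37, -0.5, 0, 0, 0.08, 0], [-0.5, -0.46, -0.5, 0, 0, 0.1, 0], [-0.6, -0.55, -0.5, 0, 0, 0.12, 0], [-0.7, -0.65, -0.5, 0, 0, 0.14, 0], [-0.8, -0.74, -0.5, 0, 0, 0.16, 0], [-0.9, -0.84, -0.5, 0, 0, 0.18, 0], [-0.97, -0.9, -0.5, 0, 0, 0.2, 0]]
  ],
  "grip_force": 20
}}

```text
time_s: 1.15
tool_pos: [0.4029, 0.2576, 0.3485]
tool_rot: [180.0, -0.0, 123.4]
force: [0.7, 0.1, 1.0]
grip_width: 0.0152
grasp_force: 0.0
```

```bash
python3 - <<'E'
from h import *
o=get_obs();print(o['time_s'],o['tool_pos'],o['tool_rot'],o['qpos'],o['grip_width'])
go([.625,-.236,.35],92)
E
```

```text
1.15 [0.40292143 0.25759879 0.34846076] [ 1.79987480e+02 -2.44380176e-02  1.23392390e+02] [-49.88796043  -4.92843822  13.07964129  91.90871873   1.09176648
  92.87796663  -3.40754436] 0.015177823635754957
shift [-1.7811 -0.2875 -0.006 ] turn [ 0.     -0.0002  0.1744]
```

Request:
{"op": "servo_tool", "data": {
  "series": [
    [[-0.11, -0.02, 0, 0, 0, 0.01, 0], [-0.24, -0.04, 0, 0, 0, 0.03, 0], [-0.37, -0.06, 0, 0, 0, 0.05, 0], [-0.5, -0.08, 0, 0, 0, 0.06, 0], [-0.63, -0.1, 0, 0, 0, 0.07, 0], [-0.76, -0.12, 0, 0, 0, 0.09, 0], [-0.88, -0.14, 0, 0, 0, 0.1, 0], [-0.98, -0.16, 0, 0, 0, 0.11, 0], [-0.98, -0.16, 0, 0, 0, 0.11, 0]]
  ]
}}

```text
time_s: 1.9
tool_pos: [0.5261, -0.02, 0.3483]
tool_rot: [-180.0, 0.2, 103.0]
force: [-0.4, -0.9, -0.0]
grip_width: 0.0005
grasp_force: 0.0
```

```bash
python3 - <<'E'
from h import *
go([.622,-.236,.26],92)
E
```

```text
shift [-0.7722  0.1491  0.2974] turn [0.0001 0.0013 0.0613]
```

Request:
{"op": "servo_tool", "data": {
  "series": [
    [[-0.12, 0.02, 0.02, 0, 0, 0.01, 0], [-0.25, 0.05, 0.06, 0, 0, 0.02, 0], [-0.38, 0.07, 0.12, 0, 0, 0.03, 0], [-0.5, 0.1, 0.18, 0, 0, 0.04, 0], [-0.63, 0.12, 0.24, 0, 0, 0.05, 0], [-0.74, 0.14, 0.3, 0, 0, 0.06, 0], [-0.77, 0.15, 0.3, 0, 0, 0.06, 0], [-0.77, 0.15, 0.3, 0, 0, 0.06, 0]]
  ]
}}

```text
time_s: 2.57
tool_pos: [0.6227, -0.2286, 0.2559]
tool_rot: [-179.7, 0.1, 92.7]
force: [0.1, 0.2, -0.3]
grip_width: 0.0004
grasp_force: 0.0
```

```bash
python3 - <<'E'
from h import *
o=get_obs(); print(o['tool_pos'],o['tool_rot'],o['qpos'].round(0))
c=cam('scene'); cv2.imwrite('pics/s1.png',cv2.cvtColor(cv2.resize(c['frame'][60:210,180:380],(800,600),interpolation=cv2.INTER_CUBIC),cv2.COLOR_RGB2BGR))
E
```

```text
[ 0.62273815 -0.22859346  0.25590088] [-1.79733671e+02  7.82393804e-02  9.26799524e+01] [-13.  23.  43.  77. -15.  86.  31.]
```

View pics/s1.png

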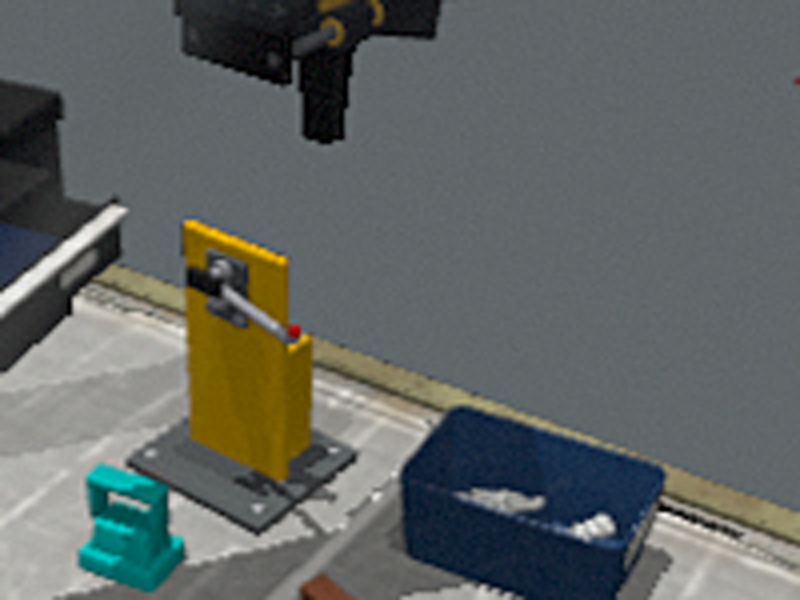

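The closed fingers are at crop (325,120), above the stand's right edge, with the ball at (295,330). The space behind the hook is free.

Request:
{"op": "servo_tool", "data": {
  "series": [
    [[-0.01, -0.03, 0.1, 0, 0, 0, 0], [-0.015, -0.034, 0.2, 0, 0, 0, 0], [-0.015, -0.034, 0.29, 0, 0, 0, 0], [-0.015, -0.034, 0.37, 0, 0, 0, 0], [-0.015, -0.034, 0.37, 0, 0, 0, 0]]
  ]
}}

```text
time_s: 3.03
tool_pos: [0.6117, -0.2259, 0.1435]
tool_rot: [-179.7, -0.3, 93.2]
force: [-0.5, 1.3, -1.0]
grip_width: 0.0002
grasp_force: 0.0
```

```bash
python3 - <<'E'
from h import *
o=get_obs(); print(o['tool_pos'],o['tool_rot'])
h=np.array([.5916,-.1650]); p0=o['tool_pos'];y0=o['tool_rot'][2]
cur=(p0,y0)
# hook direction angle th (0 = stand -y, yaw 2deg); finger at r=.066, behind by 4+15.5 mm
for th in [12,20,30,40,50,60,70,80,85,88]:
    a=np.radians(th-2); d=np.array([-np.sin(a),-np.cos(a)]); n=-np.array([-np.cos(a),np.sin(a)])
    p=h+.066*d+.0195*n; print(th,p.round(4),end=' '); go([*p,p0[2]],92-th+0*12,cur)
E
```

```text
[ 0.61172037 -0.22589219  0.14347696] [-179.65480957   -0.26878113   93.16844221]
12 [ 0.5993 -0.2334] shift [-0.0227 -0.0426 -0.    ] turn [ 0.     -0.      0.0732]
20 [ 0.5898 -0.2338] shift [-0.0223 -0.0746 -0.    ] turn [ 0.     -0.      0.1176]
30 [ 0.5778 -0.2324] shift [-0.0155 -0.114  -0.    ] turn [ 0.     -0.      0.1732]
40 [ 0.5663 -0.229 ] shift [-0.002  -0.1516 -0.    ] turn [-0.     -0.      0.2287]
50 [ 0.5556 -0.2237] shift [ 0.0178 -0.1864 -0.    ] turn [ 0.     -0.      0.2843]
60 [ 0.546  -0.2165] shift [ 0.0433 -0.2171 -0.    ] turn [ 0.     -0.      0.3398]
70 [ 0.5377 -0.2078] shift [ 0.0738 -0.243  -0.    ] turn [ 0.     -0.      0.3954]
80 [ 0.5311 -0.1978] shift [ 0.1084 -0.2632 -0.    ] turn [ 0.     -0.      0.4509]
85 [ 0.5285 -0.1924] shift [ 0.1268 -0.2709 -0.    ] turn [ 0.     -0.      0.4787]
88 [ 0.5271 -0.1891] shift [ 0.1382 -0.2748 -0.    ] turn [ 0.     -0.      0.4954]
```

Request:
{"op": "servo_tool", "data": {
  "series": [
    [[-0.023, -0.01, 0, 0, 0, 0.02, 0], [-0.023, -0.03, 0, 0, 0, 0.05, 0], [-0.023, -0.043, 0, 0, 0, 0.073, 0], [-0.023, -0.058, 0, 0, 0, 0.095, 0], [-0.022, -0.075, 0, 0, 0, 0.118, 0], [-0.019, -0.095, 0, 0, 0, 0.145, 0], [-0.015, -0.114, 0, 0, 0, 0.173, 0], [-0.009, -0.133, 0, 0, 0, 0.2, 0], [-0.002, -0.152, 0, 0, 0, 0.229, 0], [0.008, -0.169, 0, 0, 0, 0.257, 0], [0.018, -0.186, 0, 0, 0, 0.284, 0], [0.018, -0.186, 0, 0, 0, 0.284, 0]]
  ]
}}

```text
time_s: 4.03
tool_pos: [0.5586, -0.2261, 0.1498]
tool_rot: [180.0, -0.2, 41.9]
force: [-0.1, 0.1, 1.6]
grip_width: 0.0001
grasp_force: 0.0
```

```bash
python3 - <<'E'
from h import *
o=get_obs(); print(o['tool_pos'],o['tool_rot'],o['qpos'].round(0))
h=np.array([.5916,-.1650]); cur=([.5556,-.2237,o['tool_pos'][2]],42)
for th in [60,70,75,80,82,84,86,88,90,92]:
    a=np.radians(th-2); d=np.array([-np.sin(a),-np.cos(a)]); n=-np.array([-np.cos(a),np.sin(a)])
    p=h+.066*d+.0195*n; print(th,p.round(4),end=' '); go([*p,cur[0][2]],92-th,cur)
c=cam('scene');P=pts(c);hsv=cv2.cvtColor(c['frame'],cv2.COLOR_RGB2HSV).astype(int);H,S,V=[hsv[...,i] for i in range(3)]
m=((H<6)|(H>172))&(S>150)&(V>100)&(P[...,2]>.15)&(P[...,2]<.19)&(P[...,0]>.4)&(P[...,0]<.65);print('ball',m.sum(),P[m].mean(0) if m.any() else 0)
E
```

```text
[ 0.55864431 -0.22605331  0.14983193] [179.96687679  -0.19729927  41.87049294] [-24.  20.  53.  96. -17.  73. -15.]
60 [ 0.546  -0.2165] shift [-0.0078 -0.0393 -0.    ] turn [ 0.     -0.      0.0556]
70 [ 0.5377 -0.2078] shift [-0.0089 -0.0793 -0.    ] turn [ 0.     -0.      0.1111]
75 [ 0.5342 -0.2029] shift [-0.0068 -0.0992 -0.    ] turn [-0.     -0.      0.1389]
80 [ 0.5311 -0.1978] shift [-0.0029 -0.1188 -0.    ] turn [ 0.     -0.      0.1667]
82 [ 0.53   -0.1957] shift [-0.0009 -0.1266 -0.    ] turn [-0.     -0.      0.1778]
84 [ 0.529  -0.1935] shift [ 0.0014 -0.1342 -0.    ] turn [ 0.     -0.      0.1889]
86 [ 0.528  -0.1913] shift [ 0.0039 -0.1418 -0.    ] turn [ 0.  -0.   0.2]
88 [ 0.5271 -0.1891] shift [ 0.0067 -0.1493 -0.    ] turn [ 0.     -0.      0.2111]
90 [ 0.5263 -0.1868] shift [ 0.0098 -0.1567 -0.    ] turn [ 0.     -0.      0.2222]
92 [ 0.5256 -0.1845] shift [ 0.0131 -0.164  -0.    ] turn [ 0.     -0.      0.2333]
ball 6 [ 0.56976213 -0.24809047  0.17099507]
```

```bash
python3 - <<'E'
from h import *
a=cam('scene')['frame'][90:180,190:310]; b=cam('top')['frame'][110:230,140:260]
im=np.hstack([cv2.resize(a,(440,330),interpolation=3),cv2.resize(b,(330,330),interpolation=3)])
cv2.imwrite('pics/s2.png',im[...,::-1]); print(get_obs()['force'],get_obs()['tool_pos'])
E
```

```text
[-0.04003652  0.50753808  0.02711411] [ 0.55915747 -0.22699072  0.14893779]
```

View pics/s2.png

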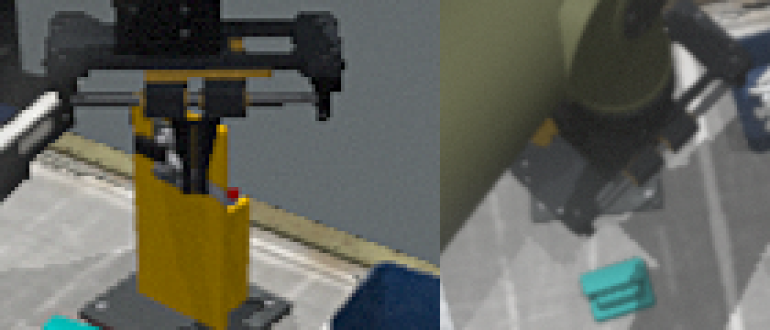

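The fingers ended up in front of the hook, with the ball unmoved at crop (232,192). They must have risen over it during the fast turn. I'll redo the push with a fixed wrist angle, slowly.

Request:
{"op": "servo_tool", "data": {
  "series": [
    [[0, 0, -0.1, 0, 0, 0, 0], [0, 0, -0.23, 0, 0, 0, 0], [0, 0, -0.23, 0, 0, 0, 0], [0.05, 0.07, -0.23, 0, 0, 0, 0], [0.1, 0.14, -0.23, 0, 0, 0, 0], [0.13, 0.155, -0.23, 0, 0, 0, 0], [0.13, 0.155, -0.23, 0, 0, 0, 0], [0.13, 0.155, -0.23, 0, 0, 0, 0]]
  ]
}}

```text
time_s: 4.85
tool_pos: [0.6177, -0.2365, 0.2161]
tool_rot: [-180.0, 0.1, 41.9]
force: [0.2, -0.7, -0.0]
grip_width: 0.0008
grasp_force: 0.0
```

```bash
python3 - <<'E'
from h import *
o=get_obs(); print(o['tool_pos'],o['tool_rot'],o['qpos'].round(0))
go([.618,-.236,.143],42)
E
```

```text
[ 0.61772888 -0.23645828  0.21611113] [-1.79965234e+02  7.73034945e-02  4.19101607e+01] [-19.  26.  52.  81. -20.  83. -15.]
shift [ 0.002  -0.0004  0.2437] turn [-0.0002  0.0004 -0.0005]
```

Request:
{"op": "servo_tool", "data": {
  "series": [
    [[0, 0, 0.08, 0, 0, 0, 0], [0, 0, 0.16, 0, 0, 0, 0], [0, 0, 0.25, 0, 0, 0, 0], [0, 0, 0.25, 0, 0, 0, 0], [0, 0, 0.25, 0, 0, 0, 0]]
  ]
}}

```text
time_s: 5.27
tool_pos: [0.6163, -0.2361, 0.141]
tool_rot: [-179.9, 0.1, 41.8]
force: [0.1, -0.0, 0.8]
grip_width: 0.0008
grasp_force: 0.0
```

```bash
cat > sweep.py <<'E'
from h import *
import sys
o=get_obs(); print(o['tool_pos'],o['tool_rot'],o['force'].round(1))
h=np.array([.5916,-.1650]); cur=(o['tool_pos'],o['tool_rot'][2])
for th in map(float,sys.argv[1:]):
    a=np.radians(th-2); d=np.array([-np.sin(a),-np.cos(a)]); n=-np.array([-np.cos(a),np.sin(a)])
    k=np.clip((th-40)/20,0,1); off=(1-k)*np.array([-.017,.0047])+k*np.array([-.003,.0175])
    p=h+.066*d+.004*n-off; print(th,p.round(4),end=' '); go([*p,.141],42,cur)
c=cam('scene');P=pts(c);hsv=cv2.cvtColor(c['frame'],cv2.COLOR_RGB2HSV).astype(int);H,S,V=[hsv[...,i] for i in range(3)]
m=((H<6)|(H>172))&(S>150)&(V>100)&(P[...,2]>.15)&(P[...,2]<.19)&(P[...,0]>.4)&(P[...,0]<.65)
if m.any():
    b=P[m].mean(0); e=b[:2]-h; print('ball',m.sum(),b,'hook deg',np.degrees(np.arctan2(-e[0],-e[1]))+2)
E
python3 sweep.py 12 18 24 30 35 40
```

```text
[ 0.61632825 -0.23607921  0.14098219] [-1.79850865e+02  5.62553114e-02  4.18281651e+01] [ 0.1 -0.   0.8]
12.0 [ 0.6011 -0.2354] shift [-0.0364 -0.0356 -0.0001] turn [ 0.     0.    -0.001]
18.0 [ 0.5943 -0.2342] shift [-0.0508 -0.0536 -0.0001] turn [ 0.     0.    -0.001]
24.0 [ 0.5876 -0.2324] shift [-0.0632 -0.0731 -0.0001] turn [ 0.     0.    -0.001]
30.0 [ 0.5811 -0.2299] shift [-0.0735 -0.0937 -0.0001] turn [ 0.     0.    -0.001]
35.0 [ 0.576  -0.2272] shift [-8.050e-02 -1.116e-01 -1.000e-04] turn [ 0.     0.    -0.001]
40.0 [ 0.5711 -0.2242] shift [-8.580e-02 -1.301e-01 -1.000e-04] turn [ 0.     0.    -0.001]
ball 8 [ 0.57141658 -0.24709117  0.17093236] hook deg 15.813096855230429
```

Slowly, stopping at about 24° to check.

Request:
{"op": "servo_tool", "data": {
  "series": [
    [[-0.018, -0.018, 0, 0, 0, 0, 0], [-0.036, -0.036, 0, 0, 0, 0, 0], [-0.043, -0.044, 0, 0, 0, 0, 0], [-0.05, -0.053, 0, 0, 0, 0, 0], [-0.057, -0.063, 0, 0, 0, 0, 0], [-0.063, -0.073, 0, 0, 0, 0, 0], [-0.063, -0.073, 0, 0, 0, 0, 0]]
  ]
}}

```text
time_s: 5.9
tool_pos: [0.5887, -0.2327, 0.1416]
tool_rot: [-180.0, -0.0, 41.8]
force: [0.7, 0.6, 1.0]
grip_width: 0.0002
grasp_force: 0.0
```

```bash
python3 sweep.py 30 35 40 45 50 55
```

```text
[ 0.58872688 -0.23265148  0.1416322 ] [-1.79978139e+02 -2.73303693e-02  4.18336389e+01] [0.7 0.6 1. ]
30.0 [ 0.5811 -0.2299] shift [-0.0126 -0.0238  0.0021] turn [ 0.      0.     -0.0009]
35.0 [ 0.576  -0.2272] shift [-0.0195 -0.0417  0.0021] turn [ 0.      0.     -0.0009]
40.0 [ 0.5711 -0.2242] shift [-0.0249 -0.0602  0.0021] turn [ 0.      0.     -0.0009]
45.0 [ 0.563  -0.2239] shift [-0.0444 -0.0789  0.0021] turn [ 0.      0.     -0.0009]
50.0 [ 0.5552 -0.2232] shift [-0.0623 -0.0979  0.0021] turn [ 0.      0.     -0.0009]
55.0 [ 0.5478 -0.2222] shift [-0.0784 -0.1169  0.0021] turn [ 0.      0.     -0.0009]
ball 9 [ 0.57093446 -0.24707638  0.17152104] hook deg 16.132422207221772
```

```bash
python3 - <<'E'
from h import *
a=cam('scene'); t=np.array(get_obs()['tool_pos']); q=a['R'].T@(t-a['o']); u=a['fx']*q[0]/q[2]+a['cx']; v=a['fy']*q[1]/q[2]+a['cy']
x0,y0=200,90; s=8; im=cv2.resize(a['frame'][y0:y0+75,x0:x0+100],None,fx=s,fy=s,interpolation=3)
print((u-x0)*s,(v-y0)*s, q[2], a['depth'][int(v)-3:int(v)+2,int(u)-4:int(u)+5].round(3))
cv2.imwrite('pics/s3.png',im[...,::-1])
E
```

```text
426.3038691760353 455.9382536659207 1.0136537584823475 [[0.996 0.991 0.985 0.981 0.976 0.982 1.3   1.095 1.097]
 [0.993 0.988 0.983 0.982 0.98  0.981 1.092 1.095 1.1  ]
 [1.048 1.044 0.988 0.988 0.98  1.089 1.085 1.095 1.098]
 [1.047 1.047 1.049 1.088 1.084 1.087 1.092 1.096 1.101]
 [1.049 1.05  1.052 1.082 1.088 1.089 1.096 1.099 1.1  ]]
```

View pics/s3.png

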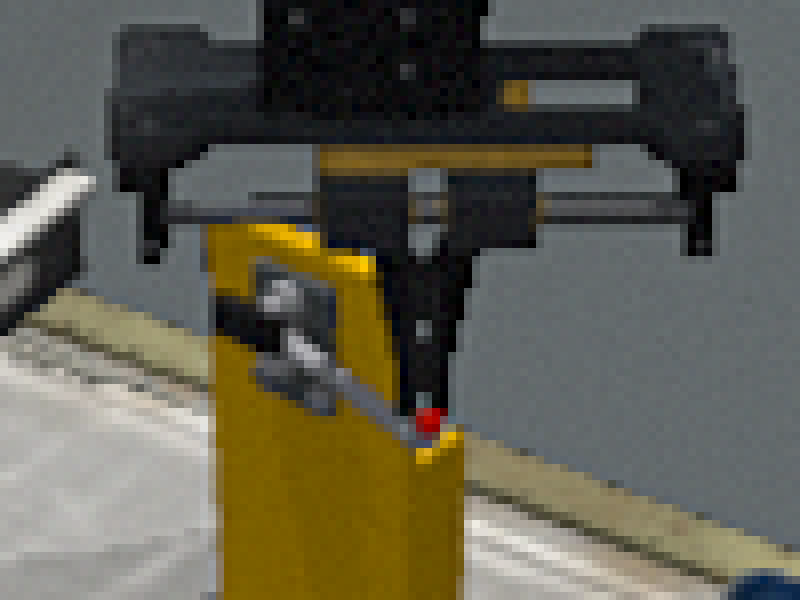

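The finger tip, near (425,390), is behind the bar, and the ball at (430,420) is in front of it. The tip is tapered to about 15 mm, so it hasn't touched yet. I'll carry on.

Request:
{"op": "servo_tool", "data": {
  "series": [
    [[-0.006, -0.012, 0.002, 0, 0, 0, 0], [-0.0126, -0.024, 0.002, 0, 0, 0, 0], [-0.016, -0.033, 0.002, 0, 0, 0, 0], [-0.0195, -0.042, 0.002, 0, 0, 0, 0], [-0.022, -0.051, 0.002, 0, 0, 0, 0], [-0.025, -0.06, 0.002, 0, 0, 0, 0], [-0.025, -0.06, 0.002, 0, 0, 0, 0]]
  ]
}}

```text
time_s: 6.58
tool_pos: [0.5711, -0.2242, 0.1408]
tool_rot: [-180.0, -0.0, 41.8]
force: [0.4, 0.6, -0.5]
grip_width: 0.0001
grasp_force: 0.0
```

```bash
python3 sweep.py 45 50 55 60 65
```

```text
[ 0.5710789  -0.22420079  0.14080705] [-1.79962882e+02 -7.49966365e-03  4.18343632e+01] [ 0.4  0.6 -0.5]
45.0 [ 0.563  -0.2239] shift [-0.0194 -0.0187 -0.0006] turn [ 0.      0.     -0.0009]
50.0 [ 0.5552 -0.2232] shift [-0.0372 -0.0376 -0.0006] turn [ 0.      0.     -0.0009]
55.0 [ 0.5478 -0.2222] shift [-0.0534 -0.0567 -0.0006] turn [ 0.      0.     -0.0009]
60.0 [ 0.5407 -0.2209] shift [-0.0679 -0.0757 -0.0006] turn [ 0.      0.     -0.0009]
65.0 [ 0.5376 -0.216 ] shift [-0.065  -0.0947 -0.0006] turn [ 0.      0.     -0.0009]
ball 6 [ 0.56971176 -0.24813438  0.17103672] hook deg 16.750503368451476
```

```bash
python3 - <<'E'
from h import *
for n in ['scene','top']:
    a=cam(n); P=pts(a); t=np.array(get_obs()['tool_pos'])
    hsv=cv2.cvtColor(a['frame'],cv2.COLOR_RGB2HSV).astype(int)
    m=(np.linalg.norm(P[...,:2]-t[:2],axis=-1)<.03)&(P[...,2]>.1)&(P[...,2]<.24)&(hsv[...,2]<70)
    q=P[m]; v,u=np.where(m); print(n,t,len(q))
    for lo in np.arange(.13,.22,.01):
        s=q[(q[:,2]>lo)&(q[:,2]<=lo+.01)]
        if len(s): print(lo.round(2),len(s),s.mean(0).round(4),s.min(0).round(3),s.max(0).round(3))
a=cam('scene'); x0,y0=200,90; s=8; im=cv2.resize(a['frame'][y0:y0+75,x0:x0+100],None,fx=s,fy=s,interpolation=3)
cv2.imwrite('pics/s4.png',im[...,::-1])
E
```

```text
scene [ 0.57163173 -0.22438608  0.14092538] 177
0.15 1 [ 0.5768 -0.2146  0.1584] [ 0.577 -0.215  0.158] [ 0.577 -0.215  0.158]
0.16 13 [ 0.5677 -0.2253  0.1657] [ 0.554 -0.234  0.163] [ 0.581 -0.211  0.17 ]
0.17 22 [ 0.5606 -0.2285  0.1752] [ 0.554 -0.235  0.17 ] [ 0.567 -0.223  0.18 ]
0.18 20 [ 0.5616 -0.2286  0.1853] [ 0.554 -0.235  0.18 ] [ 0.569 -0.222  0.189]
0.19 25 [ 0.5612 -0.2287  0.1951] [ 0.553 -0.237  0.191] [ 0.568 -0.221  0.199]
0.2 33 [ 0.5606 -0.2288  0.205 ] [ 0.551 -0.239  0.2  ] [ 0.57 -0.22  0.21]
0.21 44 [ 0.562  -0.2291  0.2148] [ 0.55 -0.24  0.21] [ 0.573 -0.218  0.22 ]
top [ 0.57172401 -0.22442104  0.14088113] 6
0.2 2 [ 0.5678 -0.2383  0.2047] [ 0.567 -0.239  0.204] [ 0.569 -0.237  0.205]
0.21 4 [ 0.5676 -0.2377  0.2122] [ 0.567 -0.24   0.211] [ 0.569 -0.235  0.214]
```

View pics/s4.png

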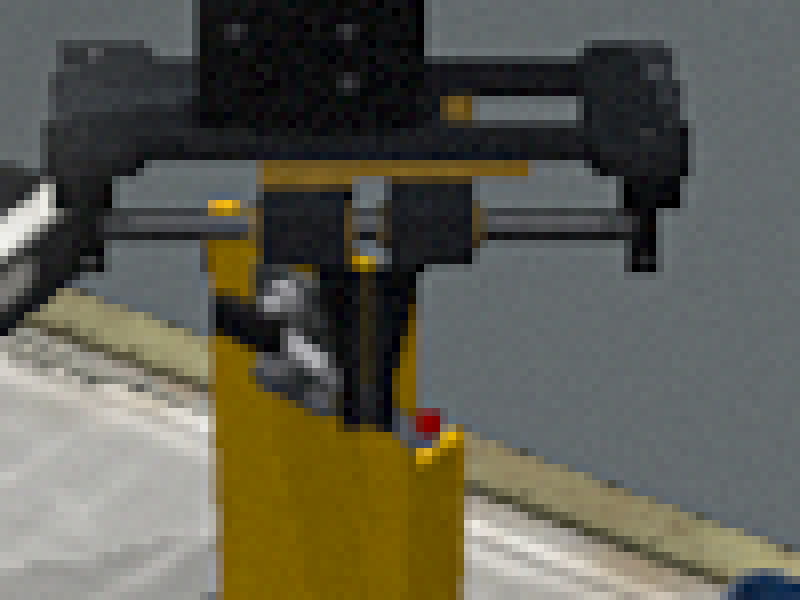

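In the picture the finger tip ends at (370,425). By depth its lowest point is at about z = 0.163, though the TCP reads 0.141. So with the gripper shut the real tip sits about 20 mm above the reported TCP and passes over the bar. I'll go back behind the hook and push with the TCP about 12 mm lower, which keeps the body above the panel top.

Request:
{"op": "servo_tool", "data": {
  "series": [
    [[0, 0, -0.1, 0, 0, 0, 0], [0, 0, -0.17, 0, 0, 0, 0], [0.04, 0.05, -0.17, 0, 0, 0, 0], [0.08, 0.11, -0.17, 0, 0, 0, 0], [0.09, 0.13, -0.17, 0, 0, 0, 0], [0.09, 0.13, -0.1, 0, 0, 0, 0], [0.09, 0.13, -0.03, 0, 0, 0, 0], [0.09, 0.13, 0.04, 0, 0, 0, 0], [0.09, 0.13, 0.04, 0, 0, 0, 0], [0.09, 0.13, 0.04, 0, 0, 0, 0]]
  ]
}}

```text
time_s: 7.62
tool_pos: [0.6166, -0.2353, 0.1278]
tool_rot: [-179.9, 0.1, 41.8]
force: [0.3, 0.9, -0.2]
grip_width: -0.0
grasp_force: 0.0
```

```bash
sed -i 's/\[-.017,.0047\]/[-.012,-.0008]/; s/\[-.003,.0175\]/[.002,.012]/; s/,\.141\]/,.129]/' sweep.py
python3 sweep.py 12 16 20 25 30 35 40
```

```text
[ 0.61664187 -0.23527663  0.12779834] [-1.79862227e+02  1.08682852e-01  4.18182282e+01] [ 0.3  0.9 -0.2]
12.0 [ 0.5961 -0.2299] shift [-0.0391 -0.0591 -0.004 ] turn [-0.     0.    -0.001]
16.0 [ 0.5915 -0.2292] shift [-0.0489 -0.0709 -0.004 ] turn [-0.     0.    -0.001]
20.0 [ 0.587  -0.2282] shift [-0.0579 -0.0834 -0.004 ] turn [-0.     0.    -0.001]
25.0 [ 0.5815 -0.2265] shift [-0.0678 -0.0999 -0.004 ] turn [-0.     0.    -0.001]
30.0 [ 0.5761 -0.2244] shift [-0.0763 -0.1171 -0.004 ] turn [-0.     0.    -0.001]
35.0 [ 0.571  -0.2217] shift [-0.0833 -0.1351 -0.004 ] turn [-0.     0.    -0.001]
40.0 [ 0.5661 -0.2187] shift [-0.0886 -0.1535 -0.004 ] turn [-0.     0.    -0.001]
ball 9 [ 0.57045618 -0.24747782  0.17191065] hook deg 16.378565561674883
```

Request:
{"op": "servo_tool", "data": {
  "series": [
    [[-0.02, -0.03, -0.004, 0, 0, 0, 0], [-0.039, -0.059, -0.004, 0, 0, 0, 0], [-0.044, -0.065, -0.004, 0, 0, 0, 0], [-0.049, -0.071, -0.004, 0, 0, 0, 0], [-0.054, -0.077, -0.004, 0, 0, 0, 0], [-0.058, -0.083, -0.004, 0, 0, 0, 0], [-0.063, -0.091, -0.004, 0, 0, 0, 0], [-0.068, -0.1, -0.004, 0, 0, 0, 0], [-0.068, -0.1, -0.004, 0, 0, 0, 0]]
  ]
}}

```text
time_s: 8.42
tool_pos: [0.5824, -0.2268, 0.1304]
tool_rot: [180.0, -0.0, 41.8]
force: [2.0, -0.6, 2.3]
grip_width: 0.0003
grasp_force: 1.3
```

```bash
python3 sweep.py 30 35 40 45 50 55 60 65
```

```text
[ 0.58241935 -0.2268049   0.13035802] [ 1.79989929e+02 -2.17261998e-02  4.18305038e+01] [ 2.  -0.6  2.3]
30.0 [ 0.5761 -0.2244] shift [-0.0101 -0.02    0.0045] turn [ 0.      0.     -0.0009]
35.0 [ 0.571  -0.2217] shift [-0.0171 -0.038   0.0045] turn [ 0.      0.     -0.0009]
40.0 [ 0.5661 -0.2187] shift [-0.0224 -0.0564  0.0045] turn [ 0.      0.     -0.0009]
45.0 [ 0.558  -0.2184] shift [-0.0419 -0.0751  0.0045] turn [ 0.      0.     -0.0009]
50.0 [ 0.5502 -0.2177] shift [-0.0598 -0.0941  0.0045] turn [ 0.      0.     -0.0009]
55.0 [ 0.5428 -0.2167] shift [-0.076  -0.1131  0.0045] turn [ 0.      0.     -0.0009]
60.0 [ 0.5357 -0.2154] shift [-0.0905 -0.1322  0.0045] turn [ 0.      0.     -0.0009]
65.0 [ 0.5326 -0.2105] shift [-0.0875 -0.1512  0.0045] turn [ 0.      0.     -0.0009]
ball 9 [ 0.55353938 -0.24198753  0.17157886] hook deg 28.306584802452804
```

Request:
{"op": "servo_tool", "data": {
  "series": [
    [[-0.005, -0.01, 0.004, 0, 0, 0, 0], [-0.01, -0.02, 0.006, 0, 0, 0, 0], [-0.0135, -0.029, 0.006, 0, 0, 0, 0], [-0.017, -0.038, 0.006, 0, 0, 0, 0], [-0.0225, -0.056, 0.006, 0, 0, 0, 0], [-0.032, -0.065, 0.006, 0, 0, 0, 0], [-0.042, -0.075, 0.006, 0, 0, 0, 0], [-0.051, -0.085, 0.006, 0, 0, 0, 0], [-0.06, -0.094, 0.006, 0, 0, 0, 0], [-0.068, -0.104, 0.006, 0, 0, 0, 0], [-0.076, -0.113, 0.006, 0, 0, 0, 0], [-0.076, -0.113, 0.006, 0, 0, 0, 0]]
  ]
}}

```text
time_s: 9.47
tool_pos: [0.5419, -0.217, 0.1282]
tool_rot: [-180.0, 0.0, 41.8]
force: [2.3, -1.8, 0.9]
grip_width: 0.0005
grasp_force: 1.1
```

```bash
python3 sweep.py 60 65 70 75 80 84 88
```

```text
[ 0.54186665 -0.21700623  0.12824257] [-1.79952239e+02  1.89480338e-02  4.17970972e+01] [ 2.3 -1.8  0.9]
60.0 [ 0.5357 -0.2154] shift [-0.0116 -0.0177 -0.0025] turn [-0.      0.     -0.0011]
65.0 [ 0.5326 -0.2105] shift [-0.0086 -0.0367 -0.0025] turn [-0.      0.     -0.0011]
70.0 [ 0.5299 -0.2054] shift [-0.004  -0.0553 -0.0025] turn [-0.      0.     -0.0011]
75.0 [ 0.5277 -0.2001] shift [ 0.0022 -0.0735 -0.0025] turn [-0.      0.     -0.0011]
80.0 [ 0.5259 -0.1946] shift [ 0.01   -0.0911 -0.0025] turn [-0.      0.     -0.0011]
84.0 [ 0.5248 -0.1901] shift [ 0.0173 -0.1047 -0.0025] turn [-0.      0.     -0.0011]
88.0 [ 0.524  -0.1856] shift [ 0.0255 -0.1177 -0.0025] turn [-0.      0.     -0.0011]
ball 6 [ 0.5189773  -0.21373299  0.17009546] hook deg 58.136668533231614
```

Request:
{"op": "servo_tool", "data": {
  "series": [
    [[-0.006, -0.009, 0, 0, 0, 0, 0], [-0.0116, -0.018, 0, 0, 0, 0, 0], [-0.01, -0.027, 0, 0, 0, 0, 0], [-0.0086, -0.037, 0, 0, 0, 0, 0], [-0.006, -0.046, 0, 0, 0, 0, 0], [-0.004, -0.055, 0, 0, 0, 0, 0], [-0.001, -0.064, 0, 0, 0, 0, 0], [0.002, -0.073, 0, 0, 0, 0, 0], [0.006, -0.082, 0, 0, 0, 0, 0], [0.01, -0.091, 0, 0, 0, 0, 0], [0.01, -0.091, 0, 0, 0, 0, 0]]
  ]
}}

```text
time_s: 10.43
tool_pos: [0.5268, -0.1936, 0.1282]
tool_rot: [-180.0, -0.0, 41.9]
force: [1.7, -1.7, 0.2]
grip_width: 0.0003
grasp_force: 1.1
```

```bash
python3 sweep.py 84 88 92
```

```text
[ 0.52678016 -0.1936241   0.12818838] [-1.79955950e+02 -4.42979130e-03  4.18844244e+01] [ 1.7 -1.7  0.2]
84.0 [ 0.5248 -0.1901] shift [ 0.0028 -0.013  -0.0027] turn [-0.      0.     -0.0006]
88.0 [ 0.524  -0.1856] shift [ 0.0111 -0.026  -0.0027] turn [-0.      0.     -0.0006]
92.0 [ 0.5236 -0.181 ] shift [ 0.0202 -0.0384 -0.0027] turn [-0.      0.     -0.0006]
ball 7 [ 0.50607523 -0.18142289  0.17153702] hook deg 81.13009590618863
```

Request:
{"op": "servo_tool", "data": {
  "series": [
    [[0.001, -0.004, 0, 0, 0, 0, 0], [0.002, -0.009, 0, 0, 0, 0, 0], [0.003, -0.013, 0, 0, 0, 0, 0], [0.006, -0.017, 0, 0, 0, 0, 0], [0.008, -0.021, 0, 0, 0, 0, 0], [0.01, -0.024, 0, 0, 0, 0, 0], [0.01, -0.024, 0, 0, 0, 0, 0]]
  ]
}}

```text
time_s: 11.07
tool_pos: [0.5244, -0.1867, 0.1283]
tool_rot: [-180.0, -0.0, 41.9]
force: [2.5, -2.2, -1.1]
grip_width: 0.0007
grasp_force: 1.3
```

Request:
{"op": "servo_tool", "data": {
  "series": [
    [[0.002, -0.003, 0, 0, 0, 0, 0], [0.002, -0.003, 0, 0, 0, 0, 0]]
  ]
}}

```text
time_s: 11.23
tool_pos: [0.5243, -0.1858, 0.1282]
tool_rot: [-180.0, -0.0, 41.8]
force: [1.6, -2.5, -0.7]
grip_width: 0.0003
grasp_force: 1.3
```

Request:
{"op": "servo_tool", "data": {
  "series": [
    [[0.002, -0.003, 0, 0, 0, 0, 0], [0.002, -0.003, 0, 0, 0, 0, 0]]
  ]
}}

```text
time_s: 11.4
tool_pos: [0.5241, -0.1848, 0.1282]
tool_rot: [-180.0, -0.0, 41.8]
force: [3.6, -2.5, 0.2]
grip_width: 0.0005
grasp_force: 1.4
```

```bash
python3 sweep.py 88 92
```

```text
[ 0.52410507 -0.18475234  0.12822324] [-1.79992228e+02 -3.19143474e-03  4.18440211e+01] [ 3.6 -2.5  0.2]
88.0 [ 0.524  -0.1856] shift [-0.002   0.0019 -0.0026] turn [-0.      0.     -0.0009]
92.0 [ 0.5236 -0.181 ] shift [ 0.0071 -0.0104 -0.0026] turn [-0.      0.     -0.0009]
ball 7 [ 0.5046827  -0.1694506   0.17104997] hook deg 89.06872787460559
```

Nearly at the stop. I'll keep going in 1 mm steps until the force rises.

Request:
{"op": "servo_tool", "data": {
  "series": [
    [[0.002, -0.003, 0, 0, 0, 0, 0], [0.002, -0.003, 0, 0, 0, 0, 0]]
  ]
}}

```text
time_s: 11.62
tool_pos: [0.524, -0.1837, 0.1283]
tool_rot: [-180.0, -0.0, 41.8]
force: [1.8, -2.7, -0.3]
grip_width: 0.0006
grasp_force: 1.4
```

Request:
{"op": "servo_tool", "data": {
  "series": [
    [[0.002, -0.003, 0, 0, 0, 0, 0], [0.002, -0.003, 0, 0, 0, 0, 0]]
  ]
}}

```text
time_s: 11.78
tool_pos: [0.524, -0.1835, 0.1284]
tool_rot: [179.9, 0.0, 41.8]
force: [2.8, -4.0, -0.9]
grip_width: 0.0004
grasp_force: 2.1
```

Request:
{"op": "servo_tool", "data": {
  "series": [
    [[0.002, -0.002, 0, 0, 0, 0, 0], [0.002, -0.002, 0, 0, 0, 0, 0]]
  ]
}}

```text
time_s: 11.95
tool_pos: [0.524, -0.1833, 0.1284]
tool_rot: [179.9, 0.0, 41.8]
force: [3.0, -5.5, -1.5]
grip_width: 0.0008
grasp_force: 2.7
```

Request:
{"op": "servo_tool", "data": {
  "series": [
    [[0.003, -0.003, 0, 0, 0, 0, 0], [0.005, -0.006, 0, 0, 0, 0, 0], [0.005, -0.006, 0, 0, 0, 0, 0], [0.005, -0.006, 0, 0, 0, 0, 0]]
  ]
}}

```text
time_s: 12.28
tool_pos: [0.524, -0.183, 0.1286]
tool_rot: [179.7, 0.1, 41.7]
force: [4.2, -8.4, -2.4]
grip_width: 0.0006
grasp_force: 4.5
```

```bash
python3 sweep.py 92
```

```text
[ 0.52402049 -0.18295525  0.12858576] [1.79722470e+02 1.11256677e-01 4.17258290e+01] [ 4.2 -8.4 -2.4]
92.0 [ 0.5236 -0.181 ] shift [ 0.0033 -0.0058 -0.0014] turn [-0.      0.     -0.0015]
ball 5 [ 0.50515997 -0.16821575  0.17066051] hook deg 89.86946276565497
```

The hook is at its stop, at about 90°. Now back off, rise, and go above the plug.

Request:
{"op": "servo_tool", "data": {
  "series": [
    [[-0.03, 0.035, 0, 0, 0, 0, 0], [-0.06, 0.07, 0, 0, 0, 0, 0], [-0.08, 0.09, -0.1, 0, 0, 0, 0], [-0.1, 0.1, -0.22, 0, 0, 0, 0], [-0.15, 0.12, -0.32, 0, 0, 0.03, 0.5], [-0.24, 0.17, -0.36, 0, 0, 0.06, 1], [-0.33, 0.23, -0.36, 0, 0, 0.1, 1], [-0.42, 0.29, -0.36, 0, 0, 0.14, 1], [-0.5, 0.34, -0.36, 0, 0, 0.18, 1], [-0.523, 0.35, -0.36, 0, 0, 0.22, 1], [-0.523, 0.35, -0.36, 0, 0, 0.26, 1], [-0.523, 0.35, -0.36, 0, 0, 0.289, 1]]
  ]
}}

```text
time_s: 13.33
tool_pos: [0.4757, -0.3619, 0.2355]
tool_rot: [-179.8, 0.1, -10.6]
force: [-0.1, -0.0, -0.5]
grip_width: 0.0459
grasp_force: 0.0
```

Request:
{"op": "servo_tool", "data": {
  "series": [
    [[0, 0, 0, 0, 0, 0, 1], [0, 0, 0, 0, 0, 0, 1]]
  ]
}}

```text
time_s: 13.5
tool_pos: [0.4768, -0.3611, 0.2356]
tool_rot: [-179.9, 0.1, -10.0]
force: [-0.4, 0.5, 0.0]
grip_width: 0.0593
grasp_force: 0.0
```

```bash
python3 - <<'E'
from h import *
o=get_obs(); print(o['tool_pos'],o['tool_rot'],o['qpos'].round(0),o['grip_width'])
a=cam('scene'); P=pts(a); t=np.array(o['tool_pos']); hsv=cv2.cvtColor(a['frame'],cv2.COLOR_RGB2HSV).astype(int)
H,S,V=[hsv[...,i] for i in range(3)]
m=(np.linalg.norm(P[...,:2]-t[:2],axis=-1)<.065)&(P[...,2]>t[2]-.02)&(P[...,2]<t[2]+.08)&(V<70)
print('finger lowest z',np.sort(P[m][:,2])[:8].round(4), P[m&(P[...,2]<t[2]+.035)].min(0),P[m&(P[...,2]<t[2]+.035)].max(0))
m=(H<14)&(S>90)&(V>35)&(V<150)&(abs(P[...,0]-.475)<.06)&(abs(P[...,1]+.365)<.06)&(P[...,2]>.062)&(P[...,2]<.08)
print('plugbar',cv2.minAreaRect((P[m][:,:2]*1000).astype(np.float32)),P[m].mean(0),np.percentile(P[m][:,2],90))
m=((H<6)|(H>172))&(S>150)&(V>100)&(P[...,2]>.15)&(P[...,2]<.19)&(P[...,0]>.4)&(P[...,0]<.65);print('ball',P[m].mean(0))
cv2.imwrite('pics/s5.png',np.ascontiguousarray(cv2.resize(a['frame'][70:250,190:390],None,fx=3.3,fy=3.3,interpolation=3)[...,::-1]))
E
```

```text
[ 0.47676717 -0.36109021  0.23559816] [-1.79880748e+02  1.02039175e-01 -9.97959049e+00] [-18.  20.  67.  89. -19.  83. -50.] 0.059317265417929
finger lowest z [0.2595 0.2602 0.2607 0.2608 0.261  0.2611 0.2612 0.2612] [ 0.45537485 -0.39887537  0.25946259] [ 0.48879281 -0.32040932  0.27033034]
plugbar ((476.1201171875, -366.3447265625), (51.67219924926758, 18.559534072875977), 81.5573959350586) [ 0.47468057 -0.36879147  0.07012293] 0.07230334205588079
ball [ 0.50580308 -0.16829058  0.17069299]
```

View pics/s5.png

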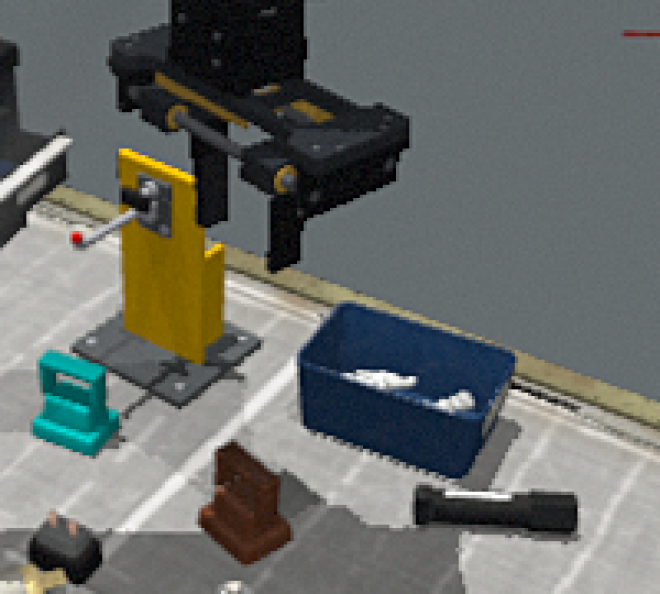

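The picture shows the hook fully out, with the ball at (77,238). The open fingers end at (285,265), and by depth that is again about 22 mm above the reported TCP. The plug is at (245,500). I'll use this offset for the grasp.

Request:
{"op": "servo_tool", "data": {
  "series": [
    [[0, 0.017, 0.1, 0, 0, 0, 1], [0, 0.017, 0.22, 0, 0, 0, 1], [0, 0.017, 0.34, 0, 0, 0, 1], [0, 0.017, 0.44, 0, 0, 0, 1], [0, 0.017, 0.46, 0, 0, 0, 1], [0, 0.017, 0.46, 0, 0, 0, 1]]
  ]
}}

```text
time_s: 14.05
tool_pos: [0.475, -0.3658, 0.0964]
tool_rot: [-179.9, 0.2, -10.1]
force: [-0.2, 0.5, 1.1]
grip_width: 0.0869
grasp_force: 0.0
```

```bash
python3 - <<'E'
from h import *
go([.4762,-.3662,.030],-9.5)
E
```

```text
shift [0.0052 0.0011 0.2215] turn [-0.0007  0.0013 -0.0032]
```

Request:
{"op": "servo_tool", "data": {
  "series": [
    [[0.004, 0, 0.08, 0, 0, 0, 1], [0.004, 0, 0.16, 0, 0, 0, 1], [0.004, 0, 0.22, 0, 0, 0, 1], [0.004, 0, 0.22, 0, 0, 0, 1], [0.004, 0, 0.22, 0, 0, 0, 1]]
  ]
}}

```text
time_s: 14.47
tool_pos: [0.4781, -0.3681, 0.0338]
tool_rot: [180.0, -0.1, -10.1]
force: [-0.5, 0.4, 0.8]
grip_width: 0.0872
grasp_force: 0.0
```

Request:
{"op": "servo_tool", "data": {
  "series": [
    [[0, 0, 0, 0, 0, 0, 0.6], [0, 0, 0, 0, 0, 0, 0.5], [0, 0, 0, 0, 0, 0, 0.4], [0, 0, 0, 0, 0, 0, 0.4], [0, 0, 0, 0, 0, 0, 0.4], [0, 0, 0, 0, 0, 0, 0.4]]
  ],
  "grip_force": 30
}}

```text
time_s: 14.97
tool_pos: [0.4776, -0.3668, 0.0325]
tool_rot: [-179.9, -0.0, -10.2]
force: [-0.6, 2.3, 4.0]
grip_width: 0.0557
grasp_force: 30.1
```

Request:
{"op": "servo_tool", "data": {
  "series": [
    [[0, 0, -0.04, 0, 0, 0, 0.4], [0, 0, -0.1, 0, 0, 0, 0.4], [0, 0, -0.18, 0, 0, 0, 0.4], [0, 0, -0.27, 0, 0, 0, 0.4], [0, 0, -0.35, 0, 0, 0, 0.4], [0, 0, -0.39, 0, 0, 0, 0.4], [0, 0, -0.39, 0, 0, 0, 0.4], [0, 0, -0.39, 0, 0, 0, 0.4]]
  ]
}}

```text
time_s: 15.63
tool_pos: [0.4771, -0.3675, 0.149]
tool_rot: [-180.0, -0.0, -10.2]
force: [-0.2, 0.6, -4.5]
grip_width: 0.0556
grasp_force: 30.0
```

```bash
python3 - <<'E'
from h import *
go([.470,-.169,.150],2)
print(get_obs()['qpos'].round(0))
E
```

```text
shift [-0.1403 -0.6469 -0.0032] turn [-0.0001 -0.0001 -0.0676]
[-15.  24.  64.  96. -22.  74. -47.]
```

Request:
{"op": "servo_tool", "data": {
  "series": [
    [[-0.01, -0.05, 0, 0, 0, 0, 0.4], [-0.03, -0.13, 0, 0, 0, -0.01, 0.4], [-0.05, -0.22, 0, 0, 0, -0.02, 0.4], [-0.07, -0.31, 0, 0, 0, -0.03, 0.4], [-0.09, -0.4, 0, 0, 0, -0.04, 0.4], [-0.11, -0.49, 0, 0, 0, -0.05, 0.4], [-0.13, -0.57, 0, 0, 0, -0.06, 0.4], [-0.14, -0.63, 0, 0, 0, -0.068, 0.4], [-0.14, -0.647, 0, 0, 0, -0.068, 0.4], [-0.14, -0.647, 0, 0, 0, -0.068, 0.4], [-0.14, -0.647, 0, 0, 0, -0.068, 0.4]]
  ]
}}

```text
time_s: 16.55
tool_pos: [0.4696, -0.1698, 0.1485]
tool_rot: [180.0, 0.1, 2.0]
force: [0.0, 0.2, -2.8]
grip_width: 0.0551
grasp_force: 30.0
```

```bash
python3 - <<'E'
from h import *
o=get_obs(); print(o['tool_pos'],o['tool_rot'],o['force'].round(1))
a=cam('scene'); P=pts(a); hsv=cv2.cvtColor(a['frame'],cv2.COLOR_RGB2HSV).astype(int); H,S,V=[hsv[...,i] for i in range(3)]
m=((H<6)|(H>172))&(S>150)&(V>100)&(P[...,2]>.15)&(P[...,2]<.19)&(P[...,0]>.495)&(P[...,0]<.65);print('ball',m.sum(),P[m].mean(0) if m.any() else 0)
m=(H<14)&(S>90)&(V>30)&(V<150)&(abs(P[...,0]-.47)<.06)&(abs(P[...,1]+.169)<.06)&(P[...,2]>.09)&(P[...,2]<.2)
q=P[m];print(len(q),q.min(0),q.max(0),np.percentile(q[:,2],[2,98]))
s=q[q[:,2]>.175]; print(cv2.minAreaRect((s[:,:2]*1000).astype(np.float32)))
cv2.imwrite('pics/s6.png',np.ascontiguousarray(cv2.resize(a['frame'][80:170,170:290],None,fx=6,fy=6,interpolation=3)[...,::-1]))
E
```

```text
[ 0.46957324 -0.16983174  0.14851309] [1.79955816e+02 7.15462314e-02 2.03297522e+00] [ 0.   0.2 -2.8]
ball 0 0
511 [ 0.44261169 -0.20044249  0.11838437] [ 0.49063703 -0.14318062  0.1943749 ] [0.1199172 0.1875963]
((467.0655517578125, -171.30584716796875), (56.22926712036133, 18.107763290405273), 87.76261138916016)
```

View pics/s6.png

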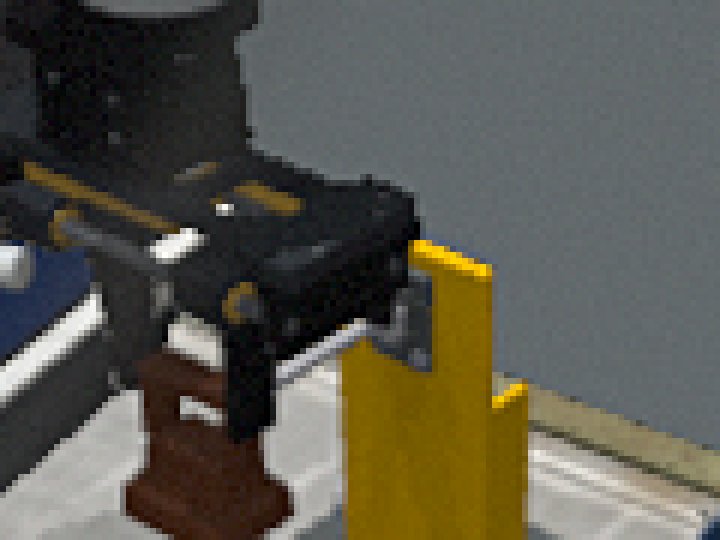

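The plug is held in front of the hook, with its loop at crop (200,410), level with the bar at (330,350) and lined up with it. I'll thread it on along tool x.

Request:
{"op": "servo_tool", "data": {
  "series": [
    [[0, 0, 0.004, 0, 0, 0, 0.4], [0.02, 0, 0.004, 0, 0, 0, 0.4], [0.045, 0, 0.004, 0, 0, 0, 0.4], [0.07, 0, 0.004, 0, 0, 0, 0.4], [0.09, 0, 0.004, 0, 0, 0, 0.4], [0.09, 0, 0.004, 0, 0, 0, 0.4]]
  ]
}}

```text
time_s: 17.1
tool_pos: [0.4981, -0.1693, 0.1479]
tool_rot: [179.9, 0.0, 2.0]
force: [0.5, -0.1, -2.4]
grip_width: 0.0555
grasp_force: 30.0
```

Request:
{"op": "servo_tool", "data": {
  "series": [
    [[0.02, 0, 0, 0, 0, 0, 0.4], [0.04, 0, 0, 0, 0, 0, 0.4], [0.06, 0, 0, 0, 0, 0, 0.4], [0.08, 0, 0, 0, 0, 0, 0.4], [0.1, 0, 0, 0, 0, 0, 0.4], [0.12, 0, 0, 0, 0, 0, 0.4], [0.14, 0, 0, 0, 0, 0, 0.4], [0.14, 0, 0, 0, 0, 0, 0.4]]
  ]
}}

```text
time_s: 17.77
tool_pos: [0.5406, -0.1664, 0.1481]
tool_rot: [179.9, -0.0, 2.1]
force: [-0.6, 1.1, -3.4]
grip_width: 0.0551
grasp_force: 30.0
```

Request:
{"op": "servo_tool", "data": {
  "series": [
    [[0, 0, 0.015, 0, 0, 0, 0.4], [0, 0, 0.03, 0, 0, 0, 0.4], [0, 0, 0.043, 0, 0, 0, 0.4], [0, 0, 0.043, 0, 0, 0, 0.4]]
  ]
}}

```text
time_s: 18.1
tool_pos: [0.5381, -0.1664, 0.134]
tool_rot: [-180.0, 0.1, 2.0]
force: [-0.6, 0.2, -3.4]
grip_width: 0.0554
grasp_force: 30.0
```

Request:
{"op": "servo_tool", "data": {
  "series": [
    [[0, 0, 0.004, 0, 0, 0, 0.4], [0, 0, 0.004, 0, 0, 0, 0.4]]
  ]
}}

```text
time_s: 18.27
tool_pos: [0.539, -0.1667, 0.1338]
tool_rot: [-180.0, 0.0, 2.1]
force: [0.2, 0.0, -3.4]
grip_width: 0.0555
grasp_force: 30.0
```

Request:
{"op": "servo_tool", "data": {
  "series": [
    [[0, 0, 0.004, 0, 0, 0, 0.4], [0, 0, 0.004, 0, 0, 0, 0.4]]
  ]
}}

```text
time_s: 18.43
tool_pos: [0.5394, -0.1668, 0.133]
tool_rot: [-180.0, -0.0, 2.1]
force: [0.6, 0.6, -2.3]
grip_width: 0.0555
grasp_force: 30.0
```

Request:
{"op": "servo_tool", "data": {
  "series": [
    [[0, 0, 0.004, 0, 0, 0, 0.4], [0, 0, 0.004, 0, 0, 0, 0.4]]
  ]
}}

```text
time_s: 18.6
tool_pos: [0.5394, -0.1668, 0.1327]
tool_rot: [-180.0, -0.0, 2.1]
force: [-2.0, 0.6, 4.8]
grip_width: 0.0556
grasp_force: 30.0
```

Request:
{"op": "servo_tool", "data": {
  "series": [
    [[0, 0, 0.004, 0, 0, 0, 0.4], [0, 0, 0.004, 0, 0, 0, 0.4]]
  ]
}}

```text
time_s: 18.77
tool_pos: [0.5395, -0.1668, 0.1325]
tool_rot: [-179.9, -0.0, 2.1]
force: [-5.4, 2.3, 11.1]
grip_width: 0.0558
grasp_force: 30.0
```

Request:
{"op": "servo_tool", "data": {
  "series": [
    [[0, 0, -0.006, 0, 0, 0, 0.4], [0.015, 0, -0.006, 0, 0, 0, 0.4], [0.03, 0, -0.006, 0, 0, 0, 0.4], [0.045, 0, -0.006, 0, 0, 0, 0.4], [0.045, 0, -0.006, 0, 0, 0, 0.4]]
  ]
}}

```text
time_s: 19.18
tool_pos: [0.5538, -0.1667, 0.1328]
tool_rot: [179.9, -0.0, 2.1]
force: [-1.9, 0.7, 4.8]
grip_width: 0.0556
grasp_force: 30.0
```

Request:
{"op": "servo_tool", "data": {
  "series": [
    [[0.005, 0, 0, 0, 0, 0, 0.4], [0.01, 0, 0, 0, 0, 0, 0.4]]
  ]
}}

```text
time_s: 19.35
tool_pos: [0.5551, -0.1667, 0.1327]
tool_rot: [180.0, 0.1, 2.0]
force: [-5.8, 0.5, 7.0]
grip_width: 0.0552
grasp_force: 30.0
```

Request:
{"op": "servo_tool", "data": {
  "series": [
    [[0, 0, -0.006, 0, 0, 0, 0.4], [0, 0, -0.006, 0, 0, 0, 0.4], [0, 0, -0.006, 0, 0, 0, 0.4]]
  ]
}}

```text
time_s: 19.6
tool_pos: [0.5559, -0.1657, 0.1333]
tool_rot: [180.0, 0.0, 2.1]
force: [-0.3, 0.7, -3.4]
grip_width: 0.0553
grasp_force: 30.0
```

Request:
{"op": "servo_tool", "data": {
  "series": [
    [[0.003, 0, 0, 0, 0, 0, 0.4], [0.006, 0, 0, 0, 0, 0, 0.4], [0.006, 0, 0, 0, 0, 0, 0.4]]
  ]
}}

```text
time_s: 19.85
tool_pos: [0.5577, -0.1658, 0.1337]
tool_rot: [180.0, -0.0, 2.1]
force: [-0.8, 0.5, -3.5]
grip_width: 0.0559
grasp_force: 30.0
```

Request:
{"op": "servo_tool", "data": {
  "series": [
    [[0, 0, 0.003, 0, 0, 0, 0.4], [0, 0, 0.003, 0, 0, 0, 0.4]]
  ]
}}

```text
time_s: 20.02
tool_pos: [0.5576, -0.166, 0.133]
tool_rot: [-180.0, -0.0, 2.1]
force: [0.1, 0.1, -3.2]
grip_width: 0.0552
grasp_force: 30.0
```

Request:
{"op": "servo_tool", "data": {
  "series": [
    [[0.004, 0, 0.001, 0, 0, 0, 0.4], [0.007, 0, 0.001, 0, 0, 0, 0.4], [0.007, 0, 0.001, 0, 0, 0, 0.4]]
  ]
}}

```text
time_s: 20.27
tool_pos: [0.5597, -0.1662, 0.1329]
tool_rot: [180.0, -0.0, 2.1]
force: [-0.3, -0.0, -0.2]
grip_width: 0.0552
grasp_force: 30.0
```

Request:
{"op": "servo_tool", "data": {
  "series": [
    [[0.004, 0, 0, 0, 0, 0, 0.4], [0.008, 0, 0, 0, 0, 0, 0.4], [0.008, 0, 0, 0, 0, 0, 0.4]]
  ]
}}

```text
time_s: 20.52
tool_pos: [0.5615, -0.1661, 0.1329]
tool_rot: [-180.0, 0.1, 2.0]
force: [-3.4, -0.4, 1.9]
grip_width: 0.0551
grasp_force: 30.0
```

Request:
{"op": "servo_tool", "data": {
  "series": [
    [[0.004, 0, 0, 0, 0, 0, 0.4], [0.008, 0, 0, 0, 0, 0, 0.4], [0.008, 0, 0, 0, 0, 0, 0.4]]
  ]
}}

```text
time_s: 20.77
tool_pos: [0.5614, -0.1661, 0.1328]
tool_rot: [-179.9, 0.3, 2.0]
force: [-11.5, 1.5, 6.6]
grip_width: 0.0554
grasp_force: 30.0
```

Request:
{"op": "servo_tool", "data": {
  "series": [
    [[0.004, 0, 0, 0, 0, 0, 0.4], [0.008, 0, 0, 0, 0, 0, 0.4], [0.008, 0, 0, 0, 0, 0, 0.4]]
  ]
}}

```text
time_s: 21.02
tool_pos: [0.5613, -0.1661, 0.1327]
tool_rot: [-179.8, 0.6, 2.0]
force: [-16.8, 2.4, 11.8]
grip_width: 0.0551
grasp_force: 30.0
```

Request:
{"op": "servo_tool", "data": {
  "series": [
    [[-0.005, 0, -0.005, 0, 0, 0, 0.4], [-0.005, 0, -0.005, 0, 0, 0, 0.4]]
  ]
}}

```text
time_s: 21.18
tool_pos: [0.5613, -0.1661, 0.133]
tool_rot: [-179.9, 0.4, 2.0]
force: [-9.6, -0.1, 1.9]
grip_width: 0.0557
grasp_force: 30.0
```

Request:
{"op": "servo_tool", "data": {
  "series": [
    [[0.003, 0, 0, 0, 0, 0, 0.4], [0.003, 0, 0, 0, 0, 0, 0.4], [0.003, 0, 0, 0, 0, 0, 0.4], [0.003, 0, 0, 0, 0, 0, 0.4]]
  ]
}}

```text
time_s: 21.52
tool_pos: [0.5613, -0.166, 0.133]
tool_rot: [-179.9, 0.5, 2.0]
force: [-12.1, 1.0, 2.5]
grip_width: 0.0556
grasp_force: 30.0
```

Request:
{"op": "servo_tool", "data": {
  "series": [
    [[0, 0, 0, 0, 0, 0, 0.4], [0, 0, 0, 0, 0, 0, 0.4], [0, 0, 0, 0, 0, 0, 0.4], [0, 0, 0, 0, 0, 0, 0.4], [0, 0, 0, 0, 0, 0, 0.4], [0, 0, 0, 0, 0, 0, 0.4]]
  ]
}}

```text
time_s: 22.02
tool_pos: [0.5613, -0.1661, 0.133]
tool_rot: [-179.9, 0.6, 2.0]
force: [-12.0, 1.4, 2.6]
grip_width: 0.0554
grasp_force: 30.0
```

Request:
{"op": "servo_tool", "data": {
  "series": [
    [[0, 0, 0, 0, 0, 0, 0.4], [0, 0, 0, 0, 0, 0, 0.4], [0, 0, 0, 0, 0, 0, 0.4], [0, 0, 0, 0, 0, 0, 0.4]]
  ]
}}

```text
time_s: 22.35
tool_pos: [0.5613, -0.1661, 0.133]
tool_rot: [-179.9, 0.5, 2.0]
force: [-11.8, 0.3, 3.2]
grip_width: 0.0553
grasp_force: 30.0
```

Request:
{"op": "servo_tool", "data": {
  "series": [
    [[-0.005, 0, 0, 0, 0, 0, 0.4], [-0.01, 0, 0, 0, 0, 0, 0.4], [-0.012, 0, 0, 0, 0, 0, 0.4], [-0.012, 0, 0, 0, 0, 0, 0.4]]
  ]
}}

```text
time_s: 22.68
tool_pos: [0.5614, -0.166, 0.1334]
tool_rot: [-180.0, 0.1, 2.0]
force: [-4.8, -0.5, -5.0]
grip_width: 0.0556
grasp_force: 30.0
```

Request:
{"op": "servo_tool", "data": {
  "series": [
    [[-0.003, 0, 0.003, 0, 0, 0, 0.4], [-0.004, 0, 0.004, 0, 0, 0, 0.4], [-0.004, 0, 0.004, 0, 0, 0, 0.4]]
  ]
}}

```text
time_s: 22.93
tool_pos: [0.5615, -0.1659, 0.1331]
tool_rot: [180.0, -0.0, 2.1]
force: [-1.6, -1.4, -4.7]
grip_width: 0.0555
grasp_force: 30.0
```

Request:
{"op": "servo_tool", "data": {
  "series": [
    [[0, 0, 0.003, 0, 0, 0, 0.4], [0, 0, 0.004, 0, 0, 0, 0.4], [0, 0, 0.004, 0, 0, 0, 0.4]]
  ]
}}

```text
time_s: 23.18
tool_pos: [0.5615, -0.166, 0.1328]
tool_rot: [-180.0, -0.0, 2.1]
force: [-5.5, 0.9, 2.2]
grip_width: 0.0555
grasp_force: 30.0
```

Request:
{"op": "servo_tool", "data": {
  "series": [
    [[0, 0, 0, 0, 0, 0, 0.4], [0, 0, 0, 0, 0, 0, 0.4], [0, 0, 0, 0, 0, 0, 0.4]]
  ],
  "grip_force": 8
}}

```text
time_s: 23.43
tool_pos: [0.5616, -0.1659, 0.1328]
tool_rot: [-180.0, -0.0, 2.1]
force: [-4.6, -0.6, 3.0]
grip_width: 0.056
grasp_force: 8.0
```

Now open slowly, so that the fingers leave evenly.

Request:
{"op": "servo_tool", "data": {
  "series": [
    [[0, 0, 0, 0, 0, 0, 0.655], [0, 0, 0, 0, 0, 0, 0.67], [0, 0, 0, 0, 0, 0, 0.7], [0, 0, 0, 0, 0, 0, 0.76], [0, 0, 0, 0, 0, 0, 0.85], [0, 0, 0, 0, 0, 0, 0.95], [0, 0, 0, 0, 0, 0, 1], [0, 0, 0, 0, 0, 0, 1], [0, 0, 0, 0, 0, 0, 1]]
  ]
}}

```text
time_s: 24.18
tool_pos: [0.5614, -0.1659, 0.1318]
tool_rot: [-180.0, -0.0, 2.1]
force: [-0.6, -0.9, -0.0]
grip_width: 0.0854
grasp_force: 0.0
```

Request:
{"op": "servo_tool", "data": {
  "series": [
    [[0, 0, -0.03, 0, 0, 0, 1], [0, 0, -0.08, 0, 0, 0, 1], [0, 0, -0.15, 0, 0, 0, 1], [0, 0, -0.25, 0, 0, 0, 1], [0, 0, -0.36, 0, 0, 0, 1], [0, 0, -0.45, 0, 0, 0, 1], [-0.1, 0, -0.5, 0, 0, 0, 1], [-0.1, 0, -0.5, 0, 0, 0, 1], [-0.1, 0, -0.5, 0, 0, 0, 1], [-0.1, 0, -0.5, 0, 0, 0, 1]]
  ]
}}

```text
time_s: 25.02
tool_pos: [0.5315, -0.1665, 0.2821]
tool_rot: [-179.9, -0.1, 2.1]
force: [0.0, -0.2, -0.3]
grip_width: 0.0866
grasp_force: 0.0
```

```bash
python3 - <<'E'
from h import *
o=get_obs(); print(o['time_s'],o['tool_pos'],o['force'].round(1),o['grip_width'])
a=cam('scene'); P=pts(a); hsv=cv2.cvtColor(a['frame'],cv2.COLOR_RGB2HSV).astype(int); H,S,V=[hsv[...,i] for i in range(3)]
m=((H<6)|(H>172))&(S>150)&(V>100)&(P[...,2]>.15)&(P[...,2]<.19)&(P[...,0]>.45)&(P[...,0]<.65);print('ball',m.sum(),P[m].mean(0) if m.any() else 0)
m=(H<14)&(S>90)&(V>30)&(V<150)&(abs(P[...,0]-.56)<.06)&(abs(P[...,1]+.166)<.06)&(P[...,2]>.09)&(P[...,2]<.2)
q=P[m]; s=q[q[:,2]>.163]; print(len(q),np.percentile(q[:,2],[2,98]),cv2.minAreaRect((s[:,:2]*1000).astype(np.float32)))
cv2.imwrite('pics/s7.png',np.ascontiguousarray(cv2.resize(a['frame'][100:220,180:340],None,fx=5,fy=5,interpolation=3)[...,::-1]))
E
```

```text
25.0167 [ 0.53154084 -0.1665148   0.28207454] [ 0.  -0.2 -0.3] 0.08661460550395891
ball 10 [ 0.50534703 -0.16803355  0.17079924]
476 [0.10498133 0.17244672] ((543.4461669921875, -161.58348083496094), (47.43547058105469, 69.74111938476562), 67.01397705078125)
```

View pics/s7.png

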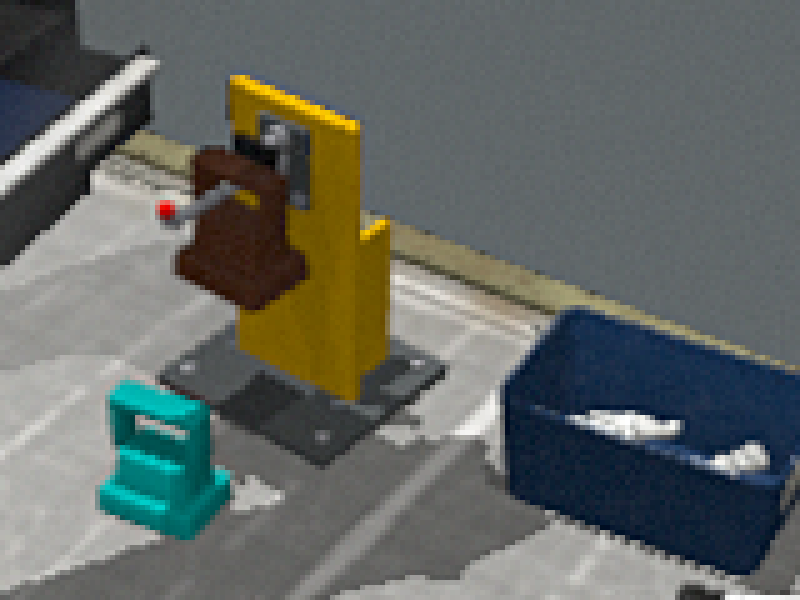

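The picture shows the plug hanging on the hook, its bar at (240,165) up against the black buffer at (255,150). The ball at (167,210) is still fully out, and the turquoise look-alike has not moved. I'm handing in.

```bash
python3 -c "
from h import *
print(env.sign_off())"
```

```text
the job is handed in; nothing more can be done
None
```

The job is handed in: the hook is fully out at its stop, and the plug hangs still by its loop near the buffer after about 1.2 s of pressing at about 12 N measured at the hand; peak readings were about 17 N pressing the plug and under 10 N on the hook, and the robot finished clear of everything.

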